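# Close and latch the carver's toolbox

### The arm

A 6-joint arm with a two-finger parallel gripper is mounted at the origin on the work surface. World frame = base frame: x ahead of the robot, y to its left, z up, the work surface at z = 0. Lengths are in m, angles in rad, forces in N, time in s.
With the tool pointing down it reaches from about 0.15 to 0.775 m from the base axis. Payload 6.1 kg.
Tool frame: the origin (TCP) lies at the centre of the arm's flange, where the gripper is bolted on; the fingertips stand 173 mm ahead of it and the grasp point (between the pads) lies 155 mm ahead of it; y points along the fingers, x is the direction in which the jaws open and shut, and the axes are right-handed (so a half turn about y gives the same grasp; the last joint's range is limited). The gripper opens to 85 mm and grips with 20 to 120 N. Pads are 22 mm wide; open, the fingers measure 114 mm over their backs; the gripper's body (76 mm by 85 mm) begins 54 mm behind the grasp point. The pads swing forward as they close: fully open they stand 13 mm farther back than shut.
Start: joints at [0, 0.126, -0.04, 1.405, 0, 1.571], TCP at [0.525, 0, 0.405] pointing down, gripper open.
Joint ranges: [-2.72, 2.72], [-0.95, 1.95], [-1.27, 1.35], [-1.78, 2.02], [-1.46, 1.47], [-3.14, 3.14]. Speed limits (rad/s): [2.39, 2.39, 3.01, 3.14, 3.14, 3.14].

### API

Orientations are given as a unit quaternion [w, x, y, z].
In Python, from workcell import get_state, capture, close_job, silhouettes, mark_of gives the robot as it stands.
- The arm moves only by the tool move_arm, never from a script. Its argument "series" is a list of rows, each an object with "travel": the shift along the world's x, y, z in cm, a list of three; "dr": the turn, a rotation vector about the world's x, y, z in degrees, a list of three; "hand": the opening in per cent of the stroke, from 0 (shut) to 100 (fully open). A call has 1 to 12 rows; each row is the pose to reach, as a shift and turn from the pose measured when the call began; what a row does not reach only later rows make up. A row lasts 1/10 s, in which the tool goes at most 50 mm and 8.59 degrees, less where a joint would pass 70% of its speed; a pose out of reach is approached as far as the arm can. A call with a gripper value outside its range is refused whole. The fingers move at their own pace and stop on an object; "grip_force" is the grip in N (left out, the last holds). Time passes only in rows, so rows that repeat a pose let the fingers close. It gives the time, the measured TCP pose, the force and the opening at its end, in the units of the state.
- get_state(): the state, without advancing time (a new reading comes with each control period).
- capture(name): name is "scene" or "side" or "wrist"; returns a dict with "frame" (480x640x3 uint8, red, green, blue), "fov_y" (degrees; the focal length in pixels is half the picture's height over the tangent of half this angle, whatever the lens; pixels are square), "cx", "cy" (the principal point, pixels), "R" (3x3) and "t" (3): a world point X has camera coordinates R X + t. Camera axes: x right, y down, z forward; pixel columns grow to the right and rows downward; lengths in m; the calibration is good to about 2 mm. The wrist camera is an equidistant fisheye: a pixel r from the principal point sees the ray r / f radians off the axis. A picture is of the moment at which its call begins. There is no depth.
- close_job(): hands the job in, once; it reports no verdict.
Trained networks look in the newest picture that a camera, given by its name, has taken for a name from the list of things; names that differ only in an ending like _2 or _b are one class to them, and where a whole thing is asked for, a point or a joint stands for the part that bears it (a point fixed in the world has none). Each returns a list of dicts, best first, with "confidence" (0 to 1); they miss things now and then, are a little off and sometimes report something else, mostly with a low value. They report only what shows in the picture. A call takes as long as a camera call.
- silhouettes(camera, target): "mask" (480x640 bool, what is visible of it) and "rect" ([centre column, centre row, width, height] in pixels, round what is visible of it).
- mark_of(camera, target): "at" ([column, row] in pixels: a listed point, or the origin of a listed thing).
The state is a dict: "time_s": time; "q": joint angles; "qvel": joint speeds; "joint_torque": joint torques, N m; "position": TCP position; "orientation": TCP orientation; "force": force on the tool from outside, world axes, zero at the start; "torque": the same for the moment, N m; "width": opening from 0.0 (shut) to 1.0 (fully open).
Only numpy, scipy, OpenCV 4.12 (cv2) and the standard library are available. Lean on these libraries where they do the work, as an engineer would, in place of code of your own. Each camera call takes 0.05 s, during which the arm holds its last target.

### The job

Shut the grey toolbox for the day, pushing with the fingertips only: push its open lid all the way down, then push both latches on its front fully in until they lie flat against the box. Don't fold a latch in before the lid is down, don't lift, tip or shove the box, and leave the pan, jar, brush and wooden block where they are.

Things in the scene. Friction and masses are not known exactly. Their poses are not given: they have to be found in the camera images.
- toolbox: Grey plastic toolbox full of tools (about 4.5 kg, standing loose on the table), 150 mm deep (x), 330 mm wide (y), 135 mm high with the lid shut (open body 107 mm, lid 28 mm). Origin: centre of its underside. Its -x side is the front, towards the robot, with the latches; the lid is hinged along the top of its back (+x). Its y axis runs along its width
- lid (a joint): Lid angle in rad: 0 = shut, grows as the front edge swings up and back, stop at 1.75. At about 1.57 the lid stands upright over the back edge of the box. The hinge is stiff: the lid stays at any angle it is left at and takes about 4 N at its free edge to start it from upright, about 2 N near shut
- lid_hinge (a point): Middle of the lid's hinge line, 75 mm behind (+x) the toolbox's origin and 107 mm up, in the toolbox's frame. It turns with the lid: x from the lid's front edge to the hinge, y along the hinge, z out through the lid's top face
- lid_push (a point): A point on the lid's outer (top) face in the middle of its plain front strip, 125 mm from the hinge and 28 mm out from the hinge plane; the lid's free edge lies 25 mm farther. The strip is 50 mm deep and free over the whole width; nearer the hinge lie a black folded carrying handle in the middle (10 mm proud) and two clear small-parts trays (6 mm proud). Axes as lid_hinge: z is out of the face
- latch_left (a joint): Angle of the left latch flap (box's +y side) relative to the lid, in rad: 0 = home, flat against the front of the box and hanging straight down when the lid is shut; 1.57 = sticking straight out to the front; stop at 2.0. Stiff pivot: it stays where it is left, does not snap, and takes about 2 N at its pad to move
- latch_left_pivot (a point): Middle of the left latch's pivot, on the front of the lid: with the lid shut 80.5 mm in front of the toolbox's origin, 105 mm to its left (+y) and 120 mm above the table. Moves with the lid
- latch_left_pad (a point): Middle of the push area on the outer face of the left latch's black flap (50 mm wide, 38 mm long from the pivot, 5 mm thick, a 2.5 mm raised lip along the free end), 26 mm from the pivot. Turns with the flap: its -x points out of the outer face, -z to the flap's free end
- latch_right (a joint): As latch_left, for the right latch (the box's -y side)
- latch_right_pivot (a point): As latch_left_pivot, 105 mm to the right (-y) of the toolbox's origin
- latch_right_pad (a point): As latch_left_pad, on the right latch
- pan: Stainless steel food pan holding nothing, 168 x 182 mm at the rim, 100 mm high, loose, beside the box; origin at the centre of its underside. Leave alone
- blank: Wooden block for carving on a square foot, 55 x 55 mm, 95 mm high, loose, on the other side of the box; origin at the centre of its underside. Leave alone
- jar: Small jar of glue, 60 mm across, 75 mm high, standing loose in front of the box; origin at the centre of its underside. Leave alone
- brush: Paint brush with a wooden handle, 190 mm long, 20 mm thick, lying loose in front of the box; origin under its middle, x along it. Leave alone

How it is judged:
By the outcome, as a careful person would: the job done as asked, in the order asked, and still so for the second after the job is handed in, with the robot touching nothing.
It also fails if it takes over 58 s, if anything falls off the work surface, if the arm or the gripper's body presses on something with over 40 N, if the wrist force passes 120 N, or if a joint passes its speed limit or range.

## Working session

There is one attempt and no reset: what is moved stays moved. The work goes in short steps, Python scripts to look and compute and a tool call to move; the robot and the scene stay as the last step left them, time stands still between calls to the robot, and variables do not carry over. Pictures are saved under pics/ and viewed, and the job is handed in when it is done.

Besides the shell and the picture viewer there is one more tool, called after "Call:" as name(argument=value, ...) on one line, values as JSON. move_arm: Moves the arm, as the interface text tells. Its arguments: {"type":"object","properties":{"series":{"type":"array","items":{"type":"object","properties":{"travel":{"type":"array","items":{"type":"number"}},"dr":{"type":"array","items":{"type":"number"}},"hand":{"type":"number"}}}},"grip_force":{"type":"number"}},"required":["series"]}

```bash
mkdir -p pics; ls
cat > h.py <<'E'
import numpy as np, cv2, json
from workcell import get_state, capture, close_job, silhouettes, mark_of
def save(c,n): cv2.imwrite(f'pics/{n}.png', c['frame'][:,:,::-1])
def K(c):
    f=240/np.tan(np.radians(c['fov_y'])/2); return f
def proj(c,X):
    p=np.array(c['R'])@np.array(X)+np.array(c['t']); f=K(c); return np.array([c['cx']+f*p[0]/p[2],c['cy']+f*p[1]/p[2]])
def ray(c,uv):
    f=K(c); d=np.array([(uv[0]-c['cx'])/f,(uv[1]-c['cy'])/f,1]); R=np.array(c['R']);t=np.array(c['t'])
    d=R.T@d; return -R.T@t, d/np.linalg.norm(d)
def tri(obs):
    A=np.zeros((3,3));b=np.zeros(3)
    for c,uv in obs:
        o,d=ray(c,uv);P=np.eye(3)-np.outer(d,d);A+=P;b+=P@o
    X=np.linalg.solve(A,b); return X,[np.linalg.norm(proj(c,X)-uv) for c,uv in obs]
E
python3 - <<'E'
from h import *
s=get_state();print({k:np.round(v,3).tolist() for k,v in s.items()})
C={n:capture(n) for n in ['scene','side','wrist']}
for n in C: save(C[n],n+'0'); print(n,C[n]['fov_y'],C[n]['cx'],C[n]['cy'],np.round(-np.array(C[n]['R']).T@C[n]['t'],3))
for t in ['toolbox','lid_hinge','lid_push','latch_left_pivot','latch_left_pad','latch_right_pivot','latch_right_pad','pan','blank','jar','brush']:
    o=[]
    for n in ['scene','side']:
        m=mark_of(n,t)
        print(t,n,[(np.round(x['at'],1).tolist(),round(x['confidence'],2)) for x in m][:3])
        if m:o.append((C[n],np.array(m[0]['at'])))
    if len(o)==2: print('   ',np.round(tri(o)[0],4),np.round(tri(o)[1],1))
E
```

```text
pics
{'time_s': 0.0, 'q': [0.0, 0.126, -0.041, 1.405, -0.0, 1.571], 'qvel': [0.0, -0.001, -0.001, 0.002, -0.001, -0.001], 'joint_torque': [-0.002, -43.592, 35.292, 0.017, -0.0, -0.0], 'position': [0.525, 0.0, 0.404], 'orientation': [-0.707, 0.707, -0.001, -0.001], 'force': [-0.004, -0.427, -0.779], 'torque': [0.078, -0.034, 0.052], 'width': 0.997}
scene 50.923281363640086 327.62745044727205 237.36400994416516 [ 0.704 -0.694  0.955]
side 57.79450082600416 310.6821402254219 241.94821524573499 [0.14  0.459 0.723]
wrist 65.70646984690485 324.16293092374934 240.4975269906318 [0.525 0.075 0.374]
toolbox scene []
toolbox side [([337.5, 224.9], 0.77)]
lid_hinge scene [([360.7, 296.6], 0.89), ([260.4, 275.7], 0.39)]
lid_hinge side [([316.7, 176.5], 0.56)]
    [ 0.6304 -0.1003  0.1074] [1.4 1.3]
lid_push scene [([359.9, 259.2], 0.91)]
lid_push side [([320.2, 123.3], 0.97)]
    [ 0.6265 -0.1094  0.2383] [2.  1.9]
latch_left_pivot scene [([370.4, 204.8], 0.85)]
latch_left_pivot side []
latch_left_pad scene [([369.2, 196.0], 0.53)]
latch_left_pad side [([286.0, 130.8], 0.79)]
    [0.6161 0.0039 0.2866] [1.5 1.6]
latch_right_pivot scene [([320.4, 287.8], 0.6), ([367.6, 197.4], 0.53), ([271.1, 449.2], 0.46)]
latch_right_pivot side [([369.0, 104.5], 0.9)]
    [ 0.5752 -0.2008  0.2572] [2.7 2.3]
latch_right_pad scene [([313.4, 275.0], 0.74), ([261.3, 276.5], 0.69)]
latch_right_pad side [([380.7, 98.5], 0.69)]
    [ 0.556  -0.198   0.2805] [1.5 1.3]
pan scene []
pan side [([220.1, 298.7], 0.6)]
blank scene [([269.9, 445.3], 0.89)]
blank side [([423.2, 172.5], 0.75)]
    [ 0.5169 -0.3909 -0.0021] [2.1 1.5]
jar scene [([259.8, 276.9], 0.92)]
jar side [([385.8, 289.3], 0.93)]
    [ 3.768e-01 -2.080e-02 -2.000e-04] [1.3 1.6]
brush scene [([295.3, 223.3], 0.77)]
brush side [([321.1, 336.0], 0.94)]
    [0.4098 0.1533 0.01  ] [1.7 2.4]
```

View pics/scene0.png

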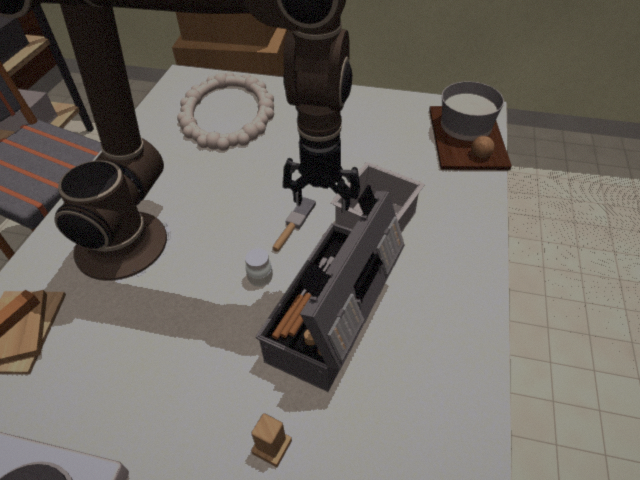

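View pics/side0.png

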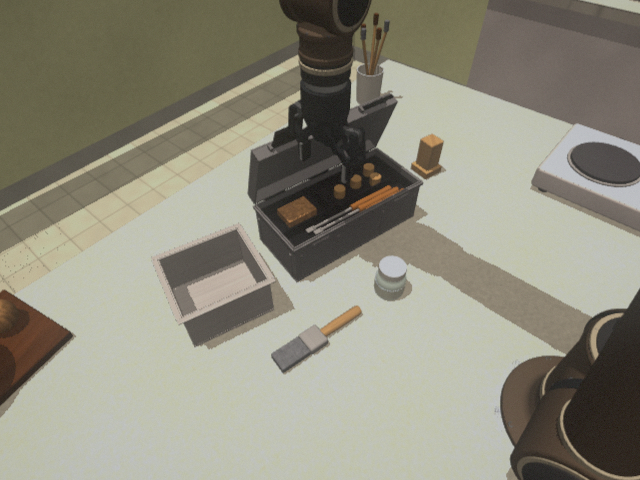

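View pics/wrist0.png

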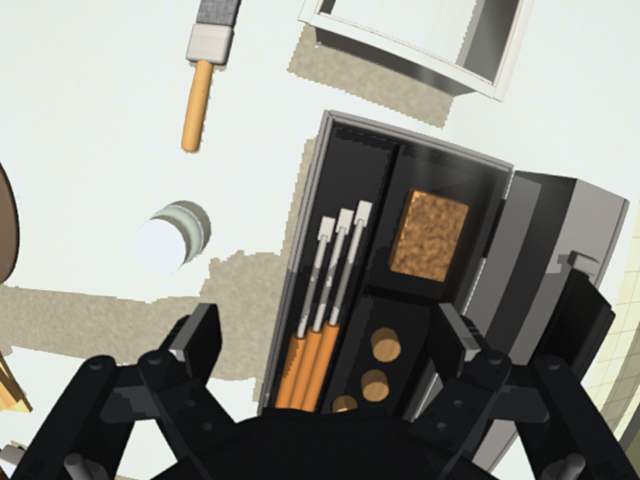

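Box is turned about the vertical, with the lid near upright and the right latch sticking out toward the robot (side image, about (369,105)). I'll zoom in to get the corners for a pose fit.

Run:
```python
import cv2
a=cv2.imread('pics/scene0.png')[150:390,230:440]; cv2.imwrite('pics/scene0z.png',cv2.resize(a,None,fx=2.5,fy=2.5,interpolation=cv2.INTER_CUBIC))
a=cv2.imread('pics/side0.png')[80:280,230:440]; cv2.imwrite('pics/side0z.png',cv2.resize(a,None,fx=3,fy=3,interpolation=cv2.INTER_CUBIC))
```

```text
(no output)
```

View pics/scene0z.png

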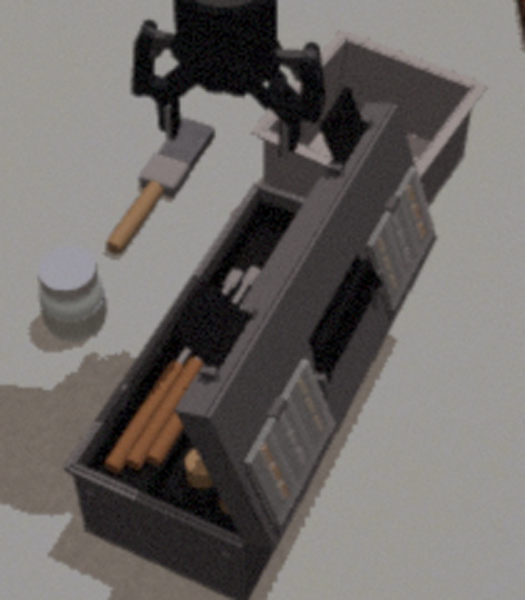

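View pics/side0z.png

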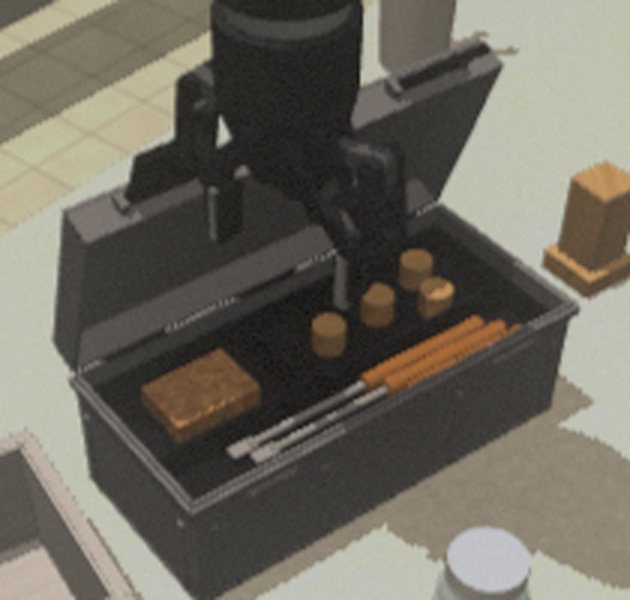

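```bash
cat >> h.py <<'E'
def body2w(p,b):
    c,s=np.cos(p[2]),np.sin(p[2]); return np.array([p[0]+c*b[0]-s*b[1],p[1]+s*b[0]+c*b[1],b[2]])
def lidb(a,r,z,y): return np.array([0.075-r*np.cos(a)+z*np.sin(a), y, 0.107+r*np.sin(a)+z*np.cos(a)])
# latch: flap direction in lid frame. lid coords: u=r dir (toward front), n=out. pivot r=.1555,z=.013 ; angle 0: direction -n ; 1.57: +u
def latchb(a,l,d,side,w=0,t=0):
    r=.1555+d*np.sin(l)+t*np.cos(l); z=.013-d*np.cos(l)+t*np.sin(l)
    return lidb(a,r,z,side*0.105+w)
E
cat > fit.py <<'E'
from h import *
from scipy.optimize import least_squares
import pickle
C={n:capture(n) for n in ['scene','side']}
h,w=.075,.165
obs=[('scene',(258,337.2),lambda a:(-h,-w,.107)),('scene',(264,362),lambda a:(-h,-w,0)),('scene',(329.2,389.2),lambda a:(h,-w,0)),('scene',(334.8,224.8),lambda a:(-h,w,.107)),
('scene',(302,314),lambda a:lidb(a,.15,0,-w)),('scene',(317.2,316),lambda a:lidb(a,.15,.028,-w)),('scene',(387.2,192),lambda a:lidb(a,.15,.028,w)),
('side',(294.3,249.3),lambda a:(-h,w,.107)),('side',(255,206.7),lambda a:(h,w,.107)),('side',(422.3,182.7),lambda a:(-h,-w,.107)),('side',(375,148.3),lambda a:(h,-w,.107)),
('side',(296.7,279.3),lambda a:(-h,w,0)),('side',(413.3,216),lambda a:(-h,-w,0)),('side',(260.7,160),lambda a:lidb(a,.15,0,w)),('side',(251.7,150),lambda a:lidb(a,.15,.028,w)),('side',(397.3,101.7),lambda a:lidb(a,.15,0,-w)),('side',(392.7,95),lambda a:lidb(a,.15,.028,-w))]
f=lambda p:np.concatenate([proj(C[n],body2w(p,b(p[3])))-uv for n,uv,b in obs])
r=least_squares(f,[.57,-.08,-.2,1.5],loss='soft_l1')
print(np.round(r.x,4)); print(np.round(f(r.x).reshape(-1,2),1).tolist())
p=r.x
json.dump(p.tolist(),open('p.json','w'))
for s in (1,-1):
  for L in np.arange(0,2.01,.25):
    print(s,round(L,2),[np.round(proj(C[n],body2w(p,latchb(p[3],L,.038,s))),0).tolist() for n in C], np.round(body2w(p,latchb(p[3],L,.026,s,0,.0025)),3))
print('pivots',[ [np.round(proj(C[n],body2w(p,latchb(p[3],0,0,s))),0).tolist() for n in C] for s in (1,-1)])
for nm in ('hinge','push'): print(nm, np.round(body2w(p,lidb(p[3],*((0,0,0) if nm=='hinge' else (.125,.028,0)))),4))
E
python3 fit.py
```

```text
[ 0.5622 -0.0909 -0.229   1.2341]
[[-0.0, -1.2], [-0.1, 0.7], [-0.5, 3.2], [-2.7, -1.6], [-1.8, 0.5], [-3.0, 1.3], [1.3, -0.7], [0.2, -0.1], [-0.9, -1.6], [-1.2, -1.9], [0.3, -0.8], [0.3, 3.9], [0.1, -0.0], [-1.8, 1.9], [-1.0, 0.4], [0.2, 0.1], [-3.4, -2.7]]
1 0.0 [[353.0, 207.0], [295.0, 158.0]] [0.596 0.009 0.252]
1 0.25 [[352.0, 203.0], [296.0, 154.0]] [0.596 0.009 0.258]
1 0.5 [[352.0, 200.0], [295.0, 150.0]] [0.596 0.009 0.265]
1 0.75 [[354.0, 197.0], [294.0, 145.0]] [0.599 0.008 0.271]
1 1.0 [[356.0, 195.0], [292.0, 139.0]] [0.603 0.008 0.276]
1 1.25 [[359.0, 193.0], [290.0, 134.0]] [0.607 0.006 0.28 ]
1 1.5 [[363.0, 193.0], [287.0, 130.0]] [0.613 0.005 0.283]
1 1.75 [[368.0, 193.0], [284.0, 126.0]] [0.619 0.004 0.284]
1 2.0 [[372.0, 194.0], [281.0, 123.0]] [0.626 0.002 0.284]
-1 0.0 [[304.0, 284.0], [384.0, 118.0]] [ 0.549 -0.196  0.252]
-1 0.25 [[302.0, 280.0], [385.0, 115.0]] [ 0.548 -0.195  0.258]
-1 0.5 [[302.0, 277.0], [385.0, 110.0]] [ 0.549 -0.196  0.265]
-1 0.75 [[303.0, 274.0], [385.0, 105.0]] [ 0.551 -0.196  0.271]
-1 1.0 [[306.0, 272.0], [384.0, 101.0]] [ 0.555 -0.197  0.276]
-1 1.25 [[309.0, 271.0], [382.0, 96.0]] [ 0.56  -0.198  0.28 ]
-1 1.5 [[313.0, 271.0], [379.0, 92.0]] [ 0.566 -0.199  0.283]
-1 1.75 [[318.0, 272.0], [376.0, 89.0]] [ 0.572 -0.201  0.284]
-1 2.0 [[323.0, 274.0], [373.0, 86.0]] [ 0.578 -0.202  0.284]
pivots [[[370.0, 208.0], [284.0, 143.0]], [[322.0, 287.0], [372.0, 105.0]]]
hinge [ 0.6352 -0.1079  0.107 ]
push [ 0.6208 -0.1046  0.2342]
```

Pose fit is good to a few pixels: box at (0.562, -0.091), yaw -13.1°, lid 1.23 rad, left latch about 1.6, right about 1.1. Next I'll compute the lid-push waypoints.

Run:
```python
from h import *
p=json.load(open('p.json')); s0=np.array([.525,0,.404])
def tcp(a,back=0,r=.14,up=0):
    b=lidb(a,r,.028,0)+np.array([.0145+back,0,0.173+up]); return body2w(p,b)
def pr(n,t): print(n,np.round(t,3),'shift cm',np.round((t-s0)*100,1))
pr('above',tcp(1.234,.03,up=.06)); pr('behind',tcp(1.234,.025,up=0)); 
for a in np.arange(1.234,-.3,-.1): pr(round(a,2),tcp(a))
pr('0',tcp(0))
print([np.round(body2w(p,lidb(1.234,.15,.028,y)),3) for y in(-.165,.165)])
```

```text
above [ 0.659 -0.114  0.481] shift cm [ 13.4 -11.4   7.7]
behind [ 0.654 -0.112  0.421] shift cm [ 12.9 -11.2   1.7]
1.23 [ 0.63  -0.107  0.421] shift cm [ 10.5 -10.7   1.7]
1.13 [ 0.616 -0.104  0.419] shift cm [  9.1 -10.4   1.5]
1.03 [ 0.603 -0.1    0.415] shift cm [  7.8 -10.    1.1]
0.93 [ 0.59  -0.097  0.409] shift cm [ 6.5 -9.7  0.5]
0.83 [ 0.578 -0.095  0.403] shift cm [ 5.3 -9.5 -0.1]
0.73 [ 0.566 -0.092  0.395] shift cm [ 4.1 -9.2 -0.9]
0.63 [ 0.556 -0.089  0.385] shift cm [ 3.1 -8.9 -1.9]
0.53 [ 0.546 -0.087  0.375] shift cm [ 2.1 -8.7 -2.9]
0.43 [ 0.537 -0.085  0.364] shift cm [ 1.2 -8.5 -4. ]
0.33 [ 0.529 -0.083  0.352] shift cm [ 0.4 -8.3 -5.2]
0.23 [ 0.523 -0.082  0.34 ] shift cm [-0.2 -8.2 -6.4]
0.13 [ 0.518 -0.081  0.326] shift cm [-0.7 -8.1 -7.8]
0.03 [ 0.514 -0.08   0.313] shift cm [-1.1 -8.  -9.1]
-0.07 [ 0.512 -0.079  0.299] shift cm [ -1.3  -7.9 -10.5]
-0.17 [ 0.51  -0.079  0.284] shift cm [ -1.5  -7.9 -12. ]
-0.27 [ 0.511 -0.079  0.27 ] shift cm [ -1.4  -7.9 -13.4]
0 [ 0.513 -0.079  0.308] shift cm [-1.2 -7.9 -9.6]
[array([ 0.575, -0.263,  0.258]), array([0.65 , 0.058, 0.258])]
```

Call:
move_arm(series=[{"travel": [0, 0, 5], "dr": [0, 0, 0], "hand": 0}, {"travel": [2, -2, 9], "dr": [0, 0, -4], "hand": 0}, {"travel": [5, -4, 11], "dr": [0, 0, -9], "hand": 0}, {"travel": [9, -7, 11], "dr": [0, 0, -13], "hand": 0}, {"travel": [13, -9, 11], "dr": [0, 0, -13], "hand": 0}, {"travel": [15, -11, 11], "dr": [0, 0, -13], "hand": 0}, {"travel": [15, -11, 11], "dr": [0, 0, -13], "hand": 0}, {"travel": [15, -11, 11], "dr": [0, 0, -13], "hand": 0}])

```text
time_s: 2.15
position: [0.6755, -0.1104, 0.5135]
orientation: [0.703, -0.702, 0.081, -0.08]
force: [-0.2, -0.4, 0.3]
width: 0.001
```

```bash
cat > look.py <<'E'
from h import *
import sys
tag=sys.argv[1]
for n in sys.argv[2:]:
    c=capture(n); save(c,n+tag)
    if n=='side': z=c['frame'][60:300,200:500]
    elif n=='scene': z=c['frame'][120:400,200:460]
    else: continue
    z=cv2.resize(z,None,fx=2.2,fy=2.2,interpolation=cv2.INTER_CUBIC); cv2.imwrite(f'pics/{n}{tag}z.png',z[:,:,::-1])
E
python3 look.py 1 scene side
```

```text
(no output)
```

View pics/side1z.png

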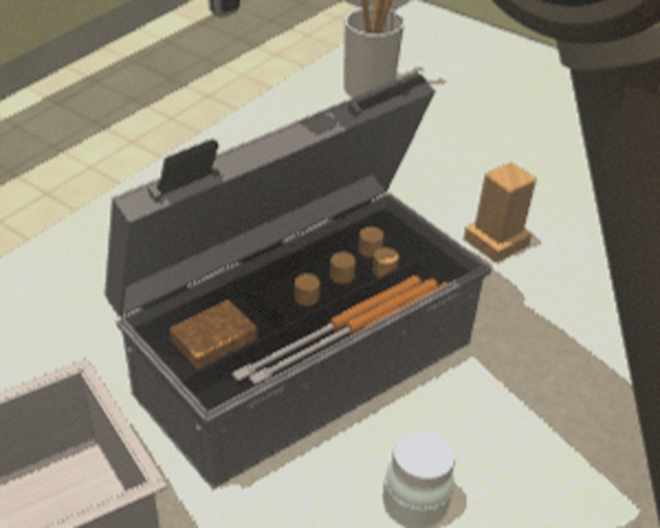

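View pics/scene1z.png

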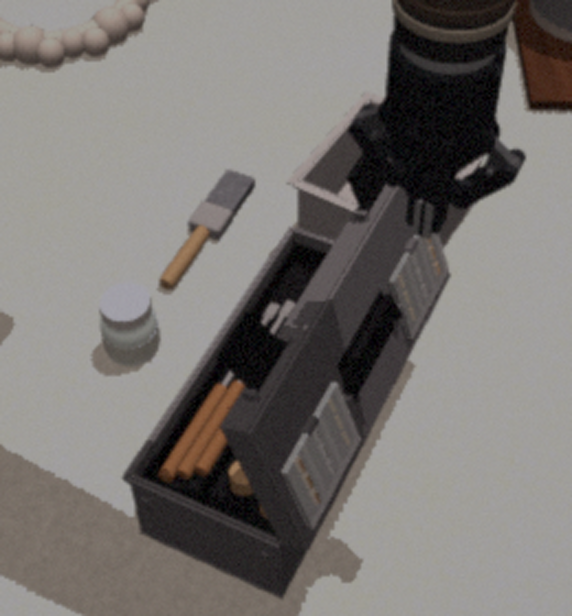

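Call:
move_arm(series=[{"travel": [-0.5, 0, -4], "dr": [0, 0, 0], "hand": 0}, {"travel": [-1, 0, -8], "dr": [0, 0, 0], "hand": 0}, {"travel": [-1.5, 0, -9.2], "dr": [0, 0, 0], "hand": 0}, {"travel": [-3, 0.1, -9.2], "dr": [0, 0, 0], "hand": 0}, {"travel": [-4.5, 0.4, -9.3], "dr": [0, 0, 0], "hand": 0}, {"travel": [-5.3, 0.6, -9.3], "dr": [0, 0, 0], "hand": 0}, {"travel": [-5.9, 0.7, -9.4], "dr": [0, 0, 0], "hand": 0}, {"travel": [-5.9, 0.7, -9.4], "dr": [0, 0, 0], "hand": 0}])

```text
time_s: 3.05
position: [0.6142, -0.1015, 0.4231]
orientation: [0.703, -0.702, 0.079, -0.081]
force: [-2.6, 3.1, 7.4]
width: -0.002
```

```bash
python3 look.py 2 scene side; python3 -c "
from h import *; s=get_state(); print(s['position'],s['force'])"
```

```text
[ 0.61452958 -0.10162782  0.42301881] [-4.13561691  2.21592944  8.45321335]
```

View pics/scene2z.png

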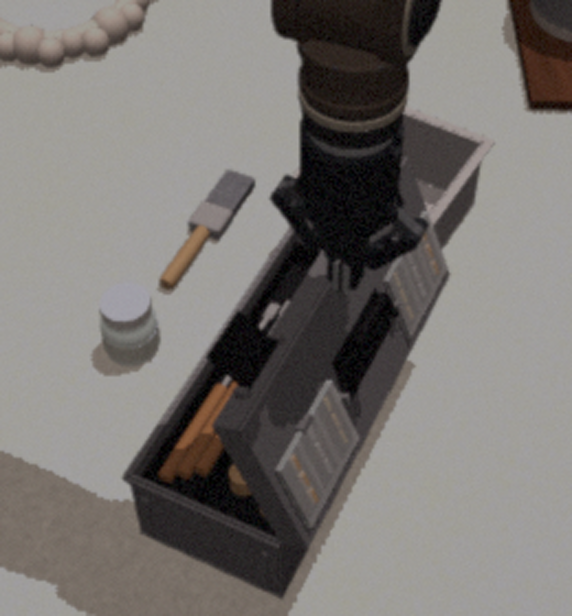

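View pics/side2z.png

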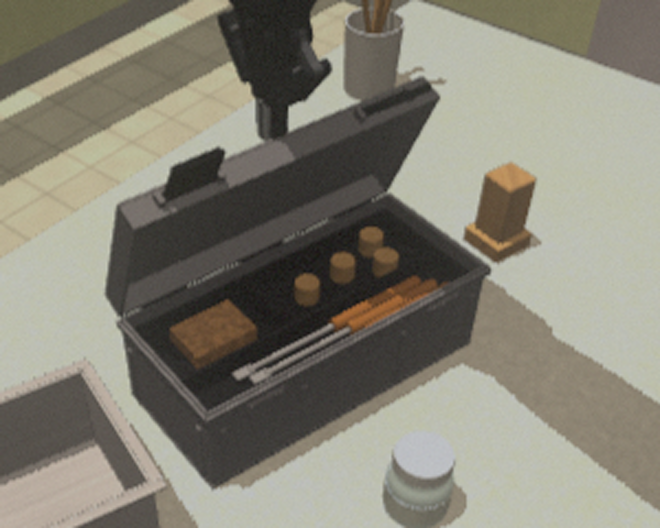

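```bash
cat > lid.py <<'E'
from h import *
p=json.load(open('p.json'))
import sys
C={n:capture(n) for n in ['scene','side']}
s=get_state(); print('t',s['time_s'],np.round(s['position'],4),np.round(s['force'],1))
for t in ['lid_push','latch_left_pivot','latch_left_pad','latch_right_pivot','latch_right_pad','lid_hinge']:
    o=[]
    for n in C:
        m=mark_of(n,t)
        if m and m[0]['confidence']>.3:o.append((C[n],np.array(m[0]['at']))); print(t,n,np.round(m[0]['at'],1),round(m[0]['confidence'],2))
    if len(o)==2:
        X,e=tri(o); c,sn=np.cos(p[2]),np.sin(p[2]); d=X-np.array([p[0],p[1],0]); b=np.array([c*d[0]+sn*d[1],-sn*d[0]+c*d[1],d[2]])
        u=np.array([.075-b[0],b[2]-.107]); ang=np.arctan2(u[1],u[0])
        off={'lid_push':np.arctan2(.028,.125),'latch_left_pivot':np.arctan2(.013,.1555),'latch_right_pivot':np.arctan2(.013,.1555)}.get(t,0)
        print('  ',np.round(X,4),'body',np.round(b,4),np.round(e,1),'r',round(np.hypot(*u),4),'lid angle' if off else '',round(ang-off,3))
E
python3 lid.py
```

```text
t 3.25 [ 0.6146 -0.1016  0.423 ] [-4.   3.8 10.9]
lid_push scene [355.9 256.2] 0.67
lid_push side [320.5 125.8] 0.77
   [ 0.6189 -0.1032  0.2384] body [0.058  0.0009 0.2384] [2.6 2.5] r 0.1325 lid angle 1.222
latch_left_pivot side [288.4 144. ] 0.82
latch_left_pad side [287.7 136. ] 0.81
latch_right_pivot scene [319.4 289.1] 0.71
latch_right_pivot side [374.  105.3] 0.59
   [ 0.5707 -0.2053  0.2562] body [ 0.0343 -0.1095  0.2562] [0.5 0.4] r 0.1546 lid angle 1.221
latch_right_pad scene [310.6 273.1] 0.64
latch_right_pad side [384.5 100.7] 0.55
   [ 0.5484 -0.196   0.2801] body [ 0.0104 -0.1055  0.2801] [2.8 2.5] r 0.1848  1.214
lid_hinge side [318.3 338.7] 0.66
```

The tips rode onto the lid's top edge, since the force acts along the lid. I'll back off, go about 2 cm lower behind it and push there.

Run:
```python
from h import *
p=json.load(open('p.json'))
s0=np.array([.6146,-.1016,.423])
def tcp(a,back=0,r=.127,up=0):
    b=lidb(a,r,.028,0)+np.array([.0105+back,0,0.173+up]); return body2w(p,b)
for a in np.arange(1.25,-.1,-.1): print(round(a,2),np.round((tcp(a)-s0)*100,1),np.round((tcp(a,r=.135)-s0)*100,1))
```

```text
1.25 [ 1.8 -0.6 -1.4] [ 1.5 -0.5 -0.6]
1.15 [ 0.5 -0.3 -1.6] [ 0.2 -0.2 -0.8]
1.05 [-0.7  0.  -1.9] [-1.1  0.1 -1.2]
0.95 [-1.9  0.3 -2.3] [-2.3  0.4 -1.7]
0.85 [-3.   0.6 -2.9] [-3.5  0.7 -2.3]
0.75 [-4.1  0.8 -3.6] [-4.7  0.9 -3. ]
0.65 [-5.1  1.  -4.4] [-5.7  1.2 -3.9]
0.55 [-6.   1.3 -5.3] [-6.7  1.4 -4.9]
0.45 [-6.9  1.4 -6.3] [-7.6  1.6 -5.9]
0.35 [-7.6  1.6 -7.3] [-8.3  1.8 -7. ]
0.25 [-8.2  1.8 -8.4] [-9.   1.9 -8.2]
0.15 [-8.7  1.9 -9.6] [-9.5  2.1 -9.5]
0.05 [ -9.1   2.  -10.9] [ -9.9   2.2 -10.8]
-0.05 [ -9.4   2.  -12.1] [-10.2   2.2 -12.2]
```

Call:
move_arm(series=[{"travel": [0.5, -0.1, 1], "dr": [0, 0, 0], "hand": 0}, {"travel": [3, -0.7, 1], "dr": [0, 0, 0], "hand": 0}, {"travel": [5, -1, 1], "dr": [0, 0, 0], "hand": 0}, {"travel": [5, -1, -1.5], "dr": [0, 0, 0], "hand": 0}, {"travel": [5, -1, -2.2], "dr": [0, 0, 0], "hand": 0}, {"travel": [5, -1, -2.2], "dr": [0, 0, 0], "hand": 0}])

```text
time_s: 4.45
position: [0.6644, -0.1116, 0.399]
orientation: [0.703, -0.702, 0.081, -0.078]
force: [0.2, 0.2, 0.1]
width: 0.001
```

Call:
move_arm(series=[{"travel": [-2, 0.4, 0], "dr": [0, 0, 0], "hand": 0}, {"travel": [-3.5, 0.6, 0.4], "dr": [0, 0, 0], "hand": 0}, {"travel": [-4.5, 0.8, 0.6], "dr": [0, 0, 0], "hand": 0}, {"travel": [-5.1, 0.9, 0.6], "dr": [0, 0, 0], "hand": 0}, {"travel": [-5.7, 1.0, 0.5], "dr": [0, 0, 0], "hand": 0}, {"travel": [-6.3, 1.2, 0.3], "dr": [0, 0, 0], "hand": 0}, {"travel": [-6.9, 1.3, 0.1], "dr": [0, 0, 0], "hand": 0}, {"travel": [-6.9, 1.3, 0.1], "dr": [0, 0, 0], "hand": 0}])

```text
time_s: 5.25
position: [0.5946, -0.0984, 0.3999]
orientation: [0.703, -0.702, 0.081, -0.078]
force: [-0.1, 0.5, 1.1]
width: 0.001
```

```bash
python3 look.py 3 scene side
```

```text
(no output)
```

View pics/scene3z.png

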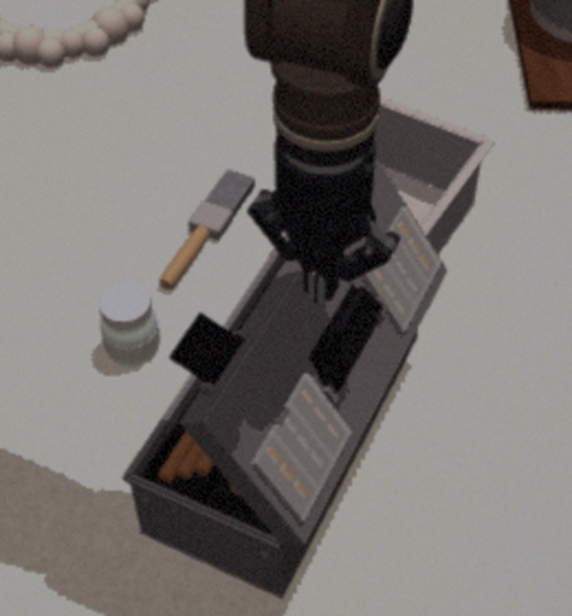

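View pics/side3z.png

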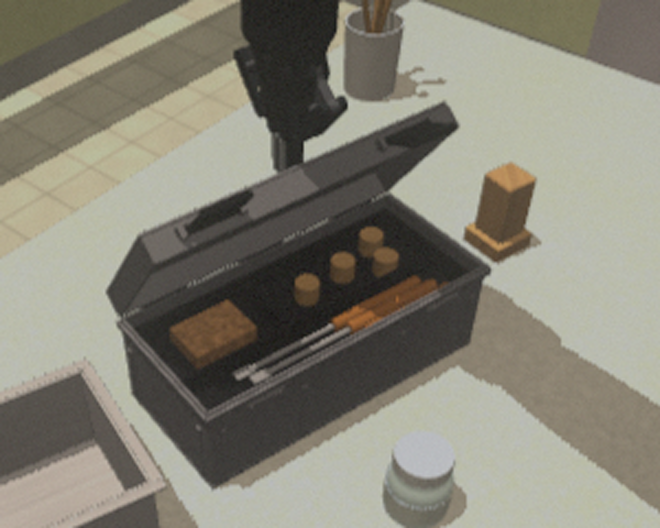

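Lid is now at roughly 0.85 and following, with the tips on the strip. I'll continue along the arc.

Call:
move_arm(series=[{"travel": [-1.0, 0.3, -0.6], "dr": [0, 0, 0], "hand": 0}, {"travel": [-2.2, 0.5, -1.2], "dr": [0, 0, 0], "hand": 0}, {"travel": [-3.2, 0.8, -2.0], "dr": [0, 0, 0], "hand": 0}, {"travel": [-4.2, 1.0, -2.9], "dr": [0, 0, 0], "hand": 0}, {"travel": [-5.1, 1.2, -3.9], "dr": [0, 0, 0], "hand": 0}, {"travel": [-5.9, 1.3, -4.9], "dr": [0, 0, 0], "hand": 0}, {"travel": [-6.6, 1.5, -6.0], "dr": [0, 0, 0], "hand": 0}, {"travel": [-7.1, 1.6, -7.2], "dr": [0, 0, 0], "hand": 0}, {"travel": [-7.1, 1.6, -7.2], "dr": [0, 0, 0], "hand": 0}])

```text
time_s: 6.25
position: [0.523, -0.0826, 0.3256]
orientation: [0.703, -0.702, 0.083, -0.076]
force: [-0.2, -0.4, 0.2]
width: 0.003
```

```bash
python3 look.py 4 scene side; python3 lid.py
```

```text
t 6.45 [ 0.5243 -0.0828  0.3278] [ 0.9 -0.5  0.3]
lid_push scene [308.1 265.9] 0.72
lid_push side [353.8 185. ] 0.84
   [ 0.5178 -0.0834  0.1567] body [-0.045  -0.0028  0.1567] [1.5 1.5] r 0.1299 lid angle 0.173
latch_left_pivot scene [319.3 231.1] 0.77
latch_left_pivot side [322.6 224.7] 0.74
   [0.5097 0.0277 0.1385] body [-0.0781  0.1035  0.1385] [0.7 0.8] r 0.1563 lid angle 0.12
latch_left_pad scene [320.5 231.2] 0.63
latch_left_pad side [325.2 228.9] 0.76
   [0.5071 0.03   0.1328] body [-0.0811  0.1053  0.1328] [2.8 3.3] r 0.1582  0.164
latch_right_pivot scene [272.8 301.8] 0.61
latch_right_pivot side [400.2 177.6] 0.85
   [ 0.469  -0.1751  0.1439] body [-0.0716 -0.1031  0.1439] [1.1 1. ] r 0.1512 lid angle 0.163
latch_right_pad scene [264.4 297.8] 0.77
latch_right_pad side [412.  185.9] 0.87
   [ 0.4438 -0.1699  0.1403] body [-0.0974 -0.1038  0.1403] [2. 2.] r 0.1756  0.191
lid_hinge scene [360.4 298.2] 0.93
lid_hinge side [318.8 174.9] 0.6
   [ 0.6301 -0.1058  0.1089] body [0.0695 0.0009 0.1089] [1.  0.9] r 0.0058  0.33
```

View pics/scene4z.png

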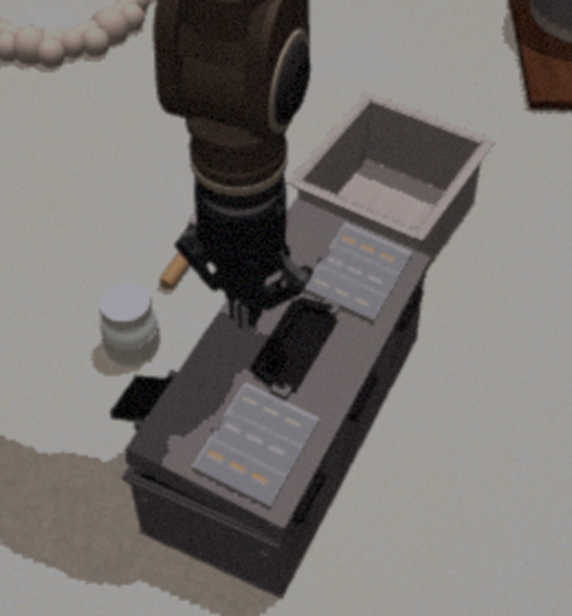

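View pics/side4z.png

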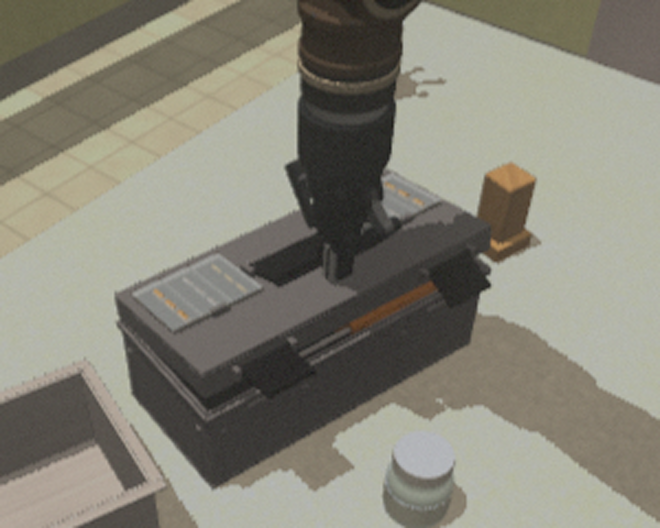

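Call:
move_arm(series=[{"travel": [-0.6, 0.1, -0.7], "dr": [0, 0, 0], "hand": 0}, {"travel": [-0.8, 0.2, -1.4], "dr": [0, 0, 0], "hand": 0}, {"travel": [-0.9, 0.2, -2.0], "dr": [0, 0, 0], "hand": 0}, {"travel": [-0.9, 0.2, -2.3], "dr": [0, 0, 0], "hand": 0}, {"travel": [-0.9, 0.2, -2.3], "dr": [0, 0, 0], "hand": 0}])

```text
time_s: 7.55
position: [0.5142, -0.0804, 0.3082]
orientation: [0.703, -0.702, 0.08, -0.079]
force: [-10.0, 2.3, 28.5]
width: -0.002
```

Contact at 28 N with the TCP at 0.308, which is exactly the shut height. I'll lift off and check.

Call:
move_arm(series=[{"travel": [0, 0, 0.8], "dr": [0, 0, 0], "hand": 0}, {"travel": [0, 0, 5], "dr": [0, 0, 0], "hand": 0}, {"travel": [0, 0, 10], "dr": [0, 0, 0], "hand": 0}, {"travel": [-4, 2, 14], "dr": [0, -6, 0], "hand": 0}, {"travel": [-8, 5, 15], "dr": [0, -14, 0], "hand": 0}, {"travel": [-12, 8, 15], "dr": [0, -20, 0], "hand": 0}, {"travel": [-12, 8, 15], "dr": [0, -20, 0], "hand": 0}])

```text
time_s: 8.25
position: [0.3886, 0.001, 0.4587]
orientation: [0.707, -0.677, -0.045, -0.201]
force: [-0.2, -0.1, 0.5]
width: -0.001
```

```bash
python3 look.py 5 scene side; python3 lid.py
```

```text
t 8.45 [ 0.3948 -0.0005  0.4581] [-0.  -0.5 -0.1]
lid_push scene [307.8 268.7] 0.89
lid_push side [354.3 193.8] 0.85
   [ 0.5136 -0.0786  0.1398] body [-0.0501  0.0009  0.1398] [0.7 0.7] r 0.1293 lid angle 0.036
latch_left_pivot scene [316.9 237.1] 0.77
latch_left_pivot side [324. 231.] 0.9
   [0.506  0.0253 0.1213] body [-0.0812  0.1004  0.1213] [0.1 0.1] r 0.1568 lid angle 0.008
latch_left_pad scene [311.2 230.7] 0.6
latch_left_pad side [331.3 239.7] 0.87
   [0.4851 0.0366 0.1231] body [-0.104   0.1066  0.1231] [2.2 2.6] r 0.1797  0.09
latch_right_pivot scene [272.8 308.2] 0.59
latch_right_pivot side [400.8 187.3] 0.62
   [ 0.4654 -0.1751  0.1201] body [-0.0752 -0.104   0.1201] [0.4 0.4] r 0.1508 lid angle 0.004
latch_right_pad scene [263.5 306.1] 0.86
latch_right_pad side [412.6 194.4] 0.69
   [ 0.4406 -0.174   0.1164] body [-0.0996 -0.1085  0.1164] [1.9 1.9] r 0.1748  0.054
lid_hinge scene [358.8 298.8] 0.63
lid_hinge side [318.4 175.4] 0.56
   [ 0.6287 -0.1057  0.1075] body [0.0681 0.0007 0.1075] [2.  1.9] r 0.0069  0.072
```

View pics/scene5z.png

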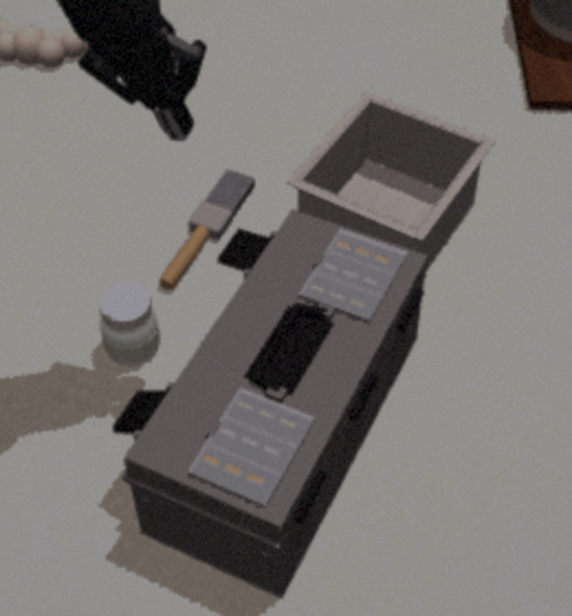

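View pics/side5z.png

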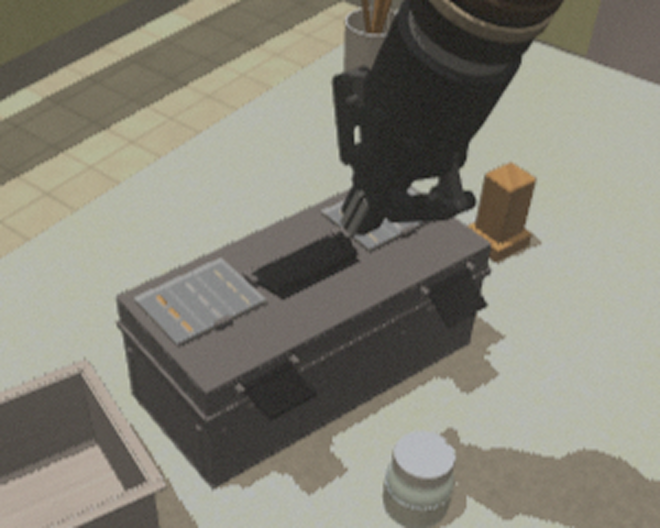

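Lid is shut: pivot heights are 0.120–0.121 as they should be, and the box hasn't moved. Both flaps stick out. Next I'll plan the left latch with the tool tilted 45° so the tips point down and in.

```bash
cat > lat.py <<'E'
from h import *
from scipy.spatial.transform import Rotation as Ro
import sys
p=json.load(open('p.json'))
side=int(sys.argv[1]); tilt=np.radians(float(sys.argv[2])); h=float(sys.argv[3])
pv=np.array([-.0805,side*.105,.120])
def q(s): w,x,y,z=s['orientation']; return Ro.from_quat([x,y,z,w])
s=get_state(); P0=np.array(s['position']);R0=q(s)
Rd=Ro.from_matrix(np.array([[1,0,0],[0,0,1],[0,-1,0]]).astype(float)) # tool x=x, y=-z, z=+y
Rt=Ro.from_euler('z',p[2])*Ro.from_euler('y',-tilt)*Rd
e=np.array([np.cos(tilt),0,np.sin(tilt)]); t=np.array([np.sin(tilt),0,-np.cos(tilt)])
def tcp(l,d,gap=0):
    n=np.array([-np.cos(l),0,np.sin(l)]); f=np.array([-np.sin(l),0,-np.cos(l)])
    c=pv+f*d+n*(.0025+gap+h*abs(e@n)); return body2w(p,c-.173*t)
dr=np.degrees((Rt*R0.inv()).as_rotvec())
print('P0',P0,'dr',np.round(dr,1),'norm',round(np.linalg.norm(dr),1))
def pr(n,X): print(n,np.round(X,3),np.round((X-P0)*100,2))
pr('hover',tcp(1.57,.024,.04))
for l,d in zip([1.7,1.57,1.4,1.2,1.0,.8,.6,.4,.2,0],[.024,.024,.024,.025,.026,.027,.028,.029,.03,.031]): pr(l,tcp(l,d))
E
python3 lat.py 1 45 .011
```

```text
P0 [ 0.39435231 -0.00049899  0.45814445] dr [ -9.9 -24.   -1.9] norm 26.0
hover [0.365 0.063 0.293] [ -2.93   6.34 -16.56]
1.7 [0.367 0.062 0.257] [ -2.76   6.3  -20.16]
1.57 [0.365 0.063 0.253] [ -2.92   6.34 -20.56]
1.4 [0.364 0.063 0.247] [ -3.03   6.36 -21.12]
1.2 [0.363 0.063 0.24 ] [ -3.1    6.38 -21.84]
1.0 [0.365 0.063 0.232] [ -2.97   6.35 -22.58]
0.8 [0.368 0.062 0.225] [ -2.65   6.27 -23.27]
0.6 [0.369 0.062 0.222] [ -2.49   6.23 -23.64]
0.4 [0.372 0.061 0.218] [ -2.28   6.19 -23.99]
0.2 [0.375 0.061 0.215] [ -1.98   6.12 -24.35]
0 [0.379 0.06  0.211] [ -1.58   6.02 -24.68]
```

Call:
move_arm(series=[{"travel": [-1, 3, 0], "dr": [-2.5, -6, -0.5], "hand": 0}, {"travel": [-2, 5, -3], "dr": [-5, -12, -1], "hand": 0}, {"travel": [-3, 6.3, -7], "dr": [-7.5, -18, -1.5], "hand": 0}, {"travel": [-3, 6.3, -11], "dr": [-9.9, -24, -1.9], "hand": 0}, {"travel": [-3, 6.3, -15], "dr": [-9.9, -24, -1.9], "hand": 0}, {"travel": [-3, 6.3, -16.5], "dr": [-9.9, -24, -1.9], "hand": 0}, {"travel": [-3, 6.3, -16.5], "dr": [-9.9, -24, -1.9], "hand": 0}])

```text
time_s: 9.75
position: [0.3629, 0.0623, 0.29]
orientation: [-0.618, 0.681, 0.193, 0.341]
force: [-0.4, -0.5, 0.3]
width: -0.001
```

```bash
python3 look.py 6 scene side; python3 lat.py 1 45 .011; python3 -c "
from h import *; print(np.round(get_state()['q'],2))"
```

```text
P0 [0.36467337 0.06259805 0.29410788] dr [ 0.  0. -0.] norm 0.1
hover [0.365 0.063 0.293] [ 0.04  0.03 -0.15]
1.7 [0.367 0.062 0.257] [ 0.21 -0.01 -3.76]
1.57 [0.365 0.063 0.253] [ 0.05  0.03 -4.15]
1.4 [0.364 0.063 0.247] [-0.07  0.05 -4.71]
1.2 [0.363 0.063 0.24 ] [-0.13  0.07 -5.44]
1.0 [0.365 0.063 0.232] [-0.    0.04 -6.18]
0.8 [0.368 0.062 0.225] [ 0.32 -0.04 -6.87]
0.6 [0.369 0.062 0.222] [ 0.48 -0.07 -7.23]
0.4 [0.372 0.061 0.218] [ 0.69 -0.12 -7.59]
0.2 [0.375 0.061 0.215] [ 0.98 -0.19 -7.95]
0 [0.379 0.06  0.211] [ 1.38 -0.29 -8.28]
[ 0.29 -0.48 -0.93  0.41 -0.36  1.95]
```

View pics/side6z.png

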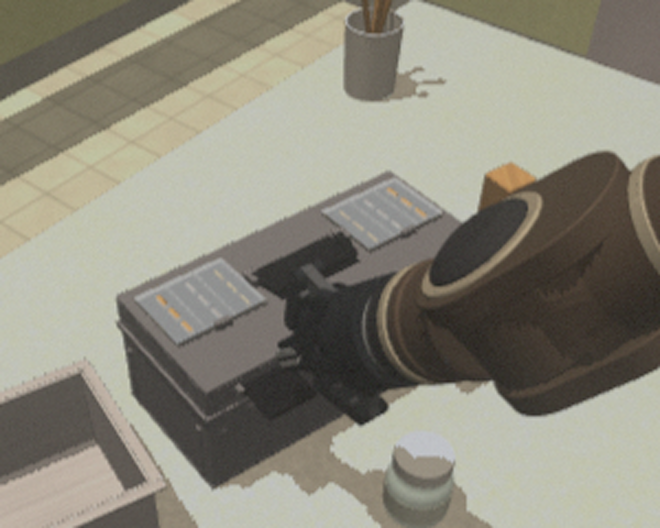

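View pics/scene6z.png

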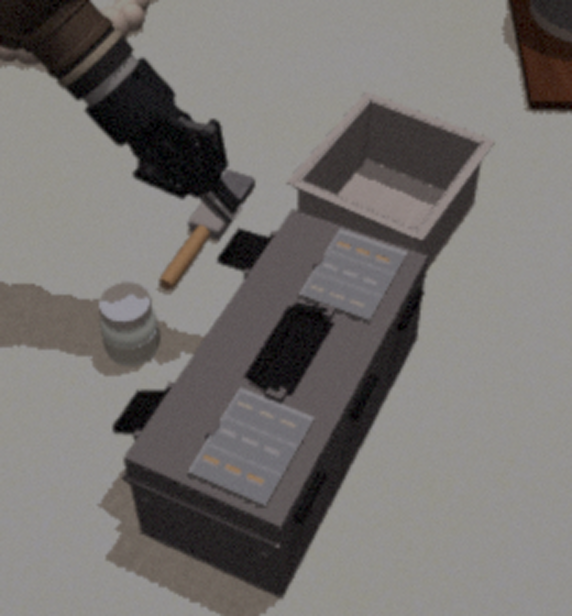

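Tips hover above the left flap. Pushing down and then in, stopping short of home.

Call:
move_arm(series=[{"travel": [0.2, 0, -2], "dr": [0, 0, 0], "hand": 0}, {"travel": [0.1, 0, -3.5], "dr": [0, 0, 0], "hand": 0}, {"travel": [0, 0, -4.4], "dr": [0, 0, 0], "hand": 0}, {"travel": [-0.1, 0, -5.1], "dr": [0, 0, 0], "hand": 0}, {"travel": [-0.1, 0.1, -5.7], "dr": [0, 0, 0], "hand": 0}, {"travel": [0, 0, -6.3], "dr": [0, 0, 0], "hand": 0}, {"travel": [0.3, 0, -6.9], "dr": [0, 0, 0], "hand": 0}, {"travel": [0.5, -0.1, -7.2], "dr": [0, 0, 0], "hand": 0}, {"travel": [0.7, -0.1, -7.6], "dr": [0, 0, 0], "hand": 0}, {"travel": [1.0, -0.2, -8.0], "dr": [0, 0, 0], "hand": 0}, {"travel": [1.0, -0.2, -8.0], "dr": [0, 0, 0], "hand": 0}])

```text
time_s: 10.95
position: [0.3745, 0.0604, 0.2129]
orientation: [-0.618, 0.68, 0.194, 0.343]
force: [-0.4, -0.3, 0.0]
width: -0.001
```

```bash
python3 look.py 7 scene side; python3 lat.py 1 45 .011
```

```text
P0 [0.37436657 0.06041028 0.21333802] dr [ 0.  -0.1 -0. ] norm 0.1
hover [0.365 0.063 0.293] [-0.93  0.25  7.92]
1.7 [0.367 0.062 0.257] [-0.76  0.21  4.32]
1.57 [0.365 0.063 0.253] [-0.92  0.25  3.92]
1.4 [0.364 0.063 0.247] [-1.04  0.27  3.36]
1.2 [0.363 0.063 0.24 ] [-1.1   0.29  2.64]
1.0 [0.365 0.063 0.232] [-0.97  0.26  1.9 ]
0.8 [0.368 0.062 0.225] [-0.65  0.18  1.21]
0.6 [0.369 0.062 0.222] [-0.49  0.14  0.84]
0.4 [0.372 0.061 0.218] [-0.28  0.1   0.49]
0.2 [0.375 0.061 0.215] [0.02 0.03 0.13]
0 [0.379 0.06  0.211] [ 0.41 -0.07 -0.2 ]
```

View pics/side7z.png

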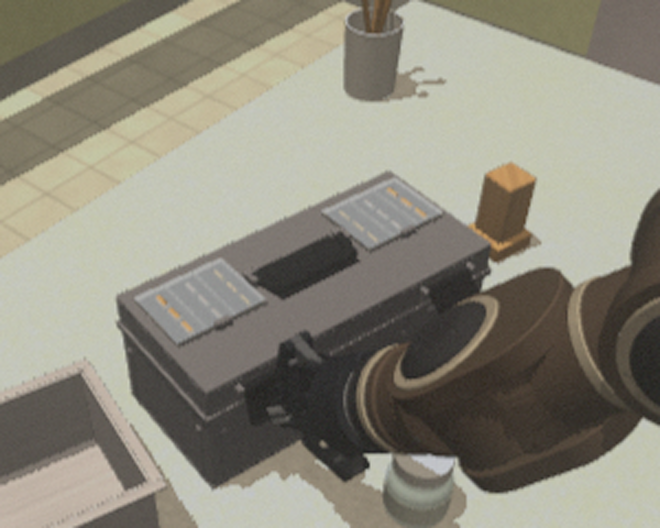

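View pics/scene7z.png

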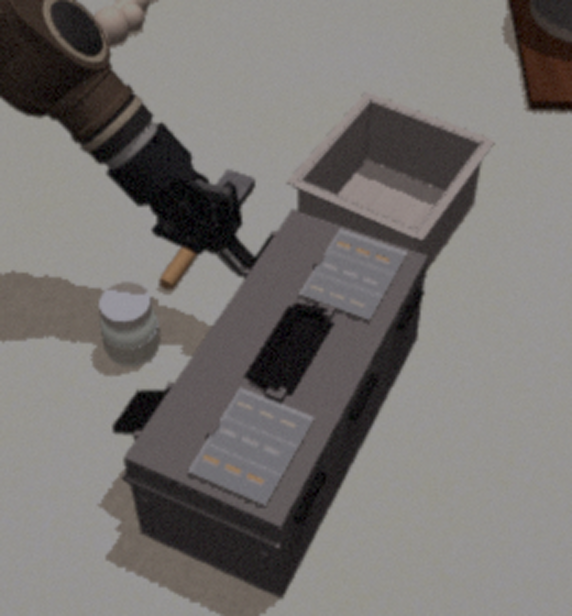

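Call:
move_arm(series=[{"travel": [0.3, -0.1, -0.2], "dr": [0, 0, 0], "hand": 0}, {"travel": [0.6, -0.1, -0.2], "dr": [0, 0, 0], "hand": 0}, {"travel": [0.6, -0.1, -0.2], "dr": [0, 0, 0], "hand": 0}])

```text
time_s: 11.35
position: [0.3804, 0.0593, 0.2109]
orientation: [-0.618, 0.681, 0.194, 0.343]
force: [-0.1, 0.1, -0.1]
width: -0.002
```

Call:
move_arm(series=[{"travel": [0.3, -0.1, 0], "dr": [0, 0, 0], "hand": 0}, {"travel": [0.3, -0.1, 0], "dr": [0, 0, 0], "hand": 0}])

```text
time_s: 11.55
position: [0.3831, 0.0584, 0.2106]
orientation: [-0.618, 0.681, 0.194, 0.342]
force: [-13.3, 3.4, 7.8]
width: 0.0
```

```bash
python3 look.py 8 scene side wrist; python3 -c "
from h import *; s=get_state();print(np.round(s['position'],4),np.round(s['force'],1))
c=cv2.imread('pics/side8.png')[190:270,290:370];cv2.imwrite('pics/s8q.png',cv2.resize(c,None,fx=7,fy=7,interpolation=cv2.INTER_CUBIC))"
```

```text
[0.383  0.0584 0.2107] [-11.3   2.9   5.9]
```

View pics/s8q.png

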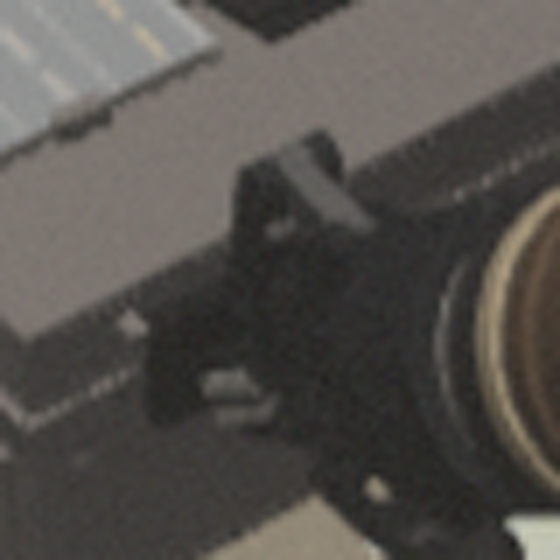

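View pics/wrist8.png

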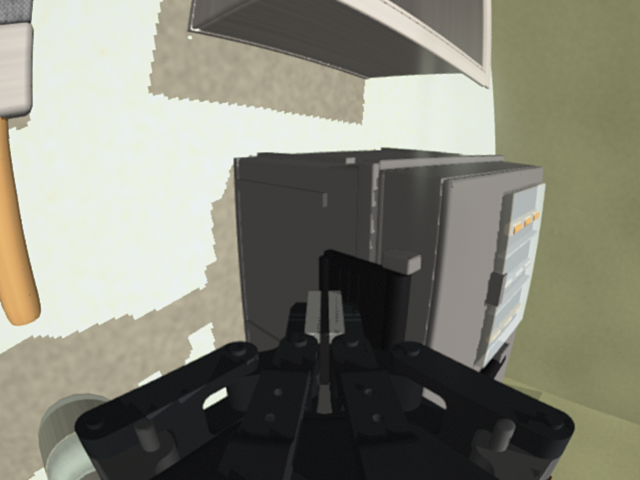

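13 N reaction, so the flap is against the box. Backing off to inspect it.

Call:
move_arm(series=[{"travel": [-1, 0.2, 0], "dr": [0, 0, 0], "hand": 0}, {"travel": [-5, 1.1, 1], "dr": [0, 0, 0], "hand": 0}, {"travel": [-8, 0, 5], "dr": [0, 0, 0], "hand": 0}, {"travel": [-9, -2, 10], "dr": [0, 0, 0], "hand": 0}, {"travel": [-9, -6, 14], "dr": [0, 0, 0], "hand": 0}, {"travel": [-9, -10, 15], "dr": [0, 0, 0], "hand": 0}, {"travel": [-9, -14, 15], "dr": [0, 0, 0], "hand": 0}, {"travel": [-8, -16, 15], "dr": [0, 0, 0], "hand": 0}, {"travel": [-8, -16, 15], "dr": [0, 0, 0], "hand": 0}])

```text
time_s: 12.6
position: [0.3023, -0.1063, 0.3617]
orientation: [-0.615, 0.682, 0.19, 0.346]
force: [-0.2, -0.1, -0.5]
width: -0.0
```

```bash
python3 look.py 9 scene side wrist; python3 lid.py; python3 -c "
import cv2
c=cv2.imread('pics/side9.png')[160:290,250:430];cv2.imwrite('pics/s9q.png',cv2.resize(c,None,fx=4.2,fy=4.2,interpolation=cv2.INTER_CUBIC))"; python3 lat.py -1 45 .009
```

```text
t 12.85 [ 0.3029 -0.1004  0.3604] [-0.3  0.6  0.2]
lid_push scene [307.  272.6] 0.94
lid_push side [355.5 194.2] 0.69
   [ 0.5138 -0.0844  0.1344] body [-0.0486 -0.0047  0.1344] [1. 1.] r 0.1266 lid angle -0.002
latch_left_pivot scene [315.8 235.3] 0.91
latch_left_pivot side [323.1 230.5] 0.93
   [0.5044 0.0277 0.125 ] body [-0.0832  0.1024  0.125 ] [0.8 0.9] r 0.1592 lid angle 0.03
latch_left_pad scene [306.3 268.1] 0.74
latch_left_pad side [323.1 240.3] 0.96
   [ 0.5074 -0.0054  0.0602] body [-0.0728  0.0709  0.0602] [ 9.4 10.5] r 0.155  -0.307
latch_right_pivot scene [272.5 309.5] 0.62
latch_right_pivot side [401.2 186.7] 0.95
   [ 0.4658 -0.1777  0.1197] body [-0.0742 -0.1065  0.1197] [0.5 0.5] r 0.1497 lid angle 0.001
latch_right_pad scene [260.5 305.1] 0.68
latch_right_pad side [413.2 194.6] 0.94
   [ 0.4365 -0.1732  0.1183] body [-0.1037 -0.1087  0.1183] [0.9 0.8] r 0.1791  0.063
lid_hinge scene [360.3 296.5] 0.64
lid_hinge side [316.8 177.2] 0.87
   [ 0.6295 -0.0995  0.1064] body [0.0675 0.0069 0.1064] [1.4 1.3] r 0.0075  -0.081
P0 [ 0.30295547 -0.10152352  0.36066102] dr [ 0.  -0.2 -0.1] norm 0.2
hover [ 0.317 -0.142  0.291] [ 1.45 -4.01 -6.95]
1.7 [ 0.319 -0.142  0.255] [  1.59  -4.05 -10.57]
1.57 [ 0.317 -0.142  0.251] [  1.45  -4.01 -10.95]
1.4 [ 0.317 -0.141  0.246] [  1.36  -3.99 -11.48]
1.2 [ 0.316 -0.141  0.239] [  1.3   -3.98 -12.17]
1.0 [ 0.317 -0.142  0.232] [  1.42  -4.01 -12.87]
0.8 [ 0.32  -0.142  0.225] [  1.72  -4.08 -13.53]
0.6 [ 0.322 -0.143  0.222] [  1.91  -4.12 -13.91]
0.4 [ 0.325 -0.143  0.218] [  2.16  -4.18 -14.28]
0.2 [ 0.328 -0.144  0.214] [  2.49  -4.26 -14.62]
0 [ 0.332 -0.145  0.211] [  2.92  -4.36 -14.93]
```

View pics/s9q.png

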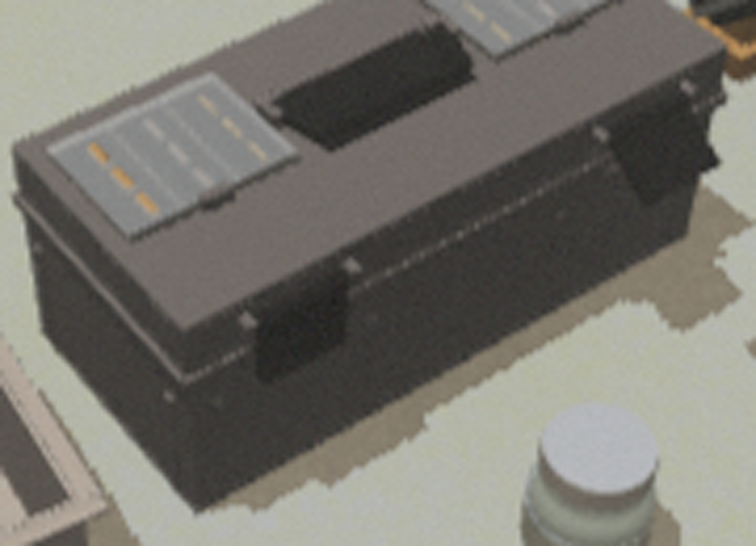

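View pics/scene9z.png

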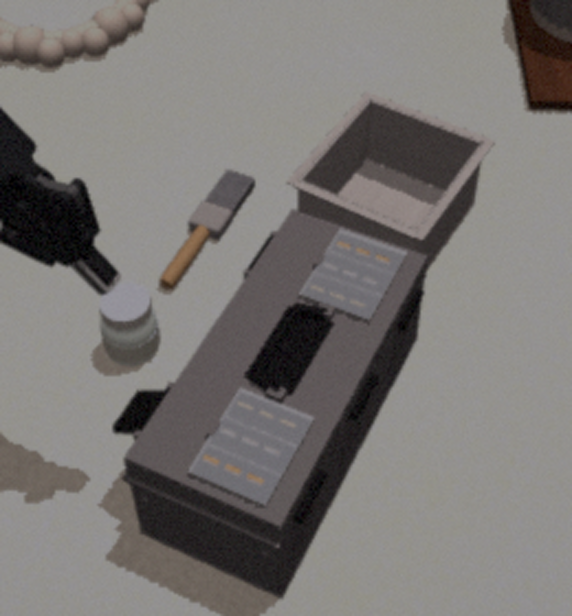

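Left flap hangs flat against the front (side zoom around (300,330)). Now the right latch.

Call:
move_arm(series=[{"travel": [1.5, -4, -2], "dr": [0, 0, 0], "hand": 0}, {"travel": [1.5, -4, -6], "dr": [0, 0, 0], "hand": 0}, {"travel": [1.6, -4, -9], "dr": [0, 0, 0], "hand": 0}, {"travel": [1.5, -4, -10.9], "dr": [0, 0, 0], "hand": 0}, {"travel": [1.4, -4, -11.5], "dr": [0, 0, 0], "hand": 0}, {"travel": [1.3, -4, -12.2], "dr": [0, 0, 0], "hand": 0}, {"travel": [1.4, -4, -12.9], "dr": [0, 0, 0], "hand": 0}, {"travel": [1.7, -4.1, -13.5], "dr": [0, 0, 0], "hand": 0}, {"travel": [1.9, -4.1, -13.9], "dr": [0, 0, 0], "hand": 0}, {"travel": [2.2, -4.2, -14.3], "dr": [0, 0, 0], "hand": 0}, {"travel": [2.5, -4.3, -14.7], "dr": [0, 0, 0], "hand": 0}, {"travel": [2.5, -4.3, -14.7], "dr": [0, 0, 0], "hand": 0}])

```text
time_s: 14.65
position: [0.328, -0.1444, 0.2127]
orientation: [-0.619, 0.681, 0.193, 0.341]
force: [-0.4, -0.6, -0.6]
width: 0.005
```

```bash
python3 look.py 10 side wrist; python3 lat.py -1 45 .009
```

```text
P0 [ 0.32779245 -0.14441684  0.21304586] dr [-0.  -0.3 -0.1] norm 0.3
hover [ 0.317 -0.142  0.291] [-1.04  0.28  7.81]
1.7 [ 0.319 -0.142  0.255] [-0.89  0.24  4.19]
1.57 [ 0.317 -0.142  0.251] [-1.03  0.28  3.81]
1.4 [ 0.317 -0.141  0.246] [-1.13  0.3   3.28]
1.2 [ 0.316 -0.141  0.239] [-1.18  0.31  2.59]
1.0 [ 0.317 -0.142  0.232] [-1.06  0.28  1.9 ]
0.8 [ 0.32  -0.142  0.225] [-0.76  0.21  1.24]
0.6 [ 0.322 -0.143  0.222] [-0.57  0.17  0.85]
0.4 [ 0.325 -0.143  0.218] [-0.32  0.11  0.49]
0.2 [ 0.328 -0.144  0.214] [0.01 0.03 0.14]
0 [ 0.332 -0.145  0.211] [ 0.44 -0.07 -0.17]
```

View pics/wrist10.png

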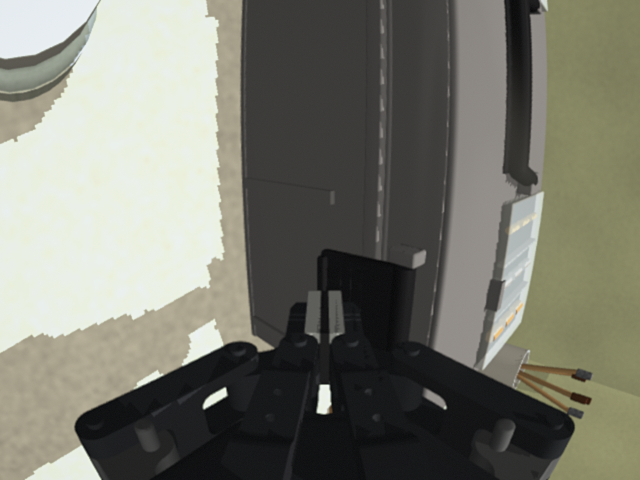

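Call:
move_arm(series=[{"travel": [0.3, -0.1, -0.2], "dr": [0, 0, 0], "hand": 0}, {"travel": [0.6, -0.1, -0.2], "dr": [0, 0, 0], "hand": 0}, {"travel": [0.8, -0.2, -0.2], "dr": [0, 0, 0], "hand": 0}, {"travel": [0.8, -0.2, -0.2], "dr": [0, 0, 0], "hand": 0}])

```text
time_s: 15.15
position: [0.335, -0.1461, 0.2104]
orientation: [-0.619, 0.681, 0.192, 0.341]
force: [-23.0, 5.4, 14.2]
width: -0.002
```

23 N, firmly seated. Back off and check.

Call:
move_arm(series=[{"travel": [-1, 0.2, 0], "dr": [0, 0, 0], "hand": 0}, {"travel": [-5, 1.1, 1], "dr": [0, 0, 0], "hand": 0}, {"travel": [-8, 2, 5], "dr": [0, 0, 0], "hand": 0}, {"travel": [-9, 3, 10], "dr": [0, 0, 0], "hand": 0}, {"travel": [-9, 3, 15], "dr": [0, 0, 0], "hand": 0}, {"travel": [-9, 3, 20], "dr": [0, 0, 0], "hand": 0}, {"travel": [-9, 3, 20], "dr": [0, 0, 0], "hand": 0}])

```text
time_s: 15.85
position: [0.2457, -0.1164, 0.4187]
orientation: [-0.616, 0.681, 0.197, 0.344]
force: [0.2, 0.2, -0.6]
width: -0.001
```

```bash
python3 look.py 11 scene side wrist; python3 lid.py
python3 - <<'E'
from h import *
p=json.load(open('p.json'))
c=cv2.imread('pics/side11.png')[160:290,250:430];cv2.imwrite('pics/s11q.png',cv2.resize(c,None,fx=4.2,fy=4.2,interpolation=cv2.INTER_CUBIC))
C={n:capture(n) for n in ['scene','side']}
for s in (1,-1):
  for l in (0,.1,.2): print(s,l,'pad',[np.round(proj(C[n],body2w(p,latchb(0,l,.026,s,0,.0025))),1).tolist() for n in C],'free end corners side',[np.round(proj(C['side'],body2w(p,latchb(0,l,.038,s,w,.005))),1).tolist() for w in(.025,-.025)])
for b in [(-.075,.165,0),(-.075,-.165,0),(-.075,.165,.135),(-.075,-.165,.135),(.075,-.165,.135)]:
  print(b,[np.round(proj(C[n],body2w(p,b)),1).tolist() for n in C])
a=cv2.imread('pics/side9.png').astype(int);b=cv2.imread('pics/side11.png').astype(int)
for t in ['jar','brush','pan','blank','toolbox']:
  o=[]
  for n in C:
    m=mark_of(n,t)
    if m:o.append((C[n],np.array(m[0]['at']))); print(t,n,np.round(m[0]['at'],1),round(m[0]['confidence'],2))
  if len(o)==2: print(np.round(tri(o)[0],4))
E
```

```text
t 16.1 [ 0.2449 -0.116   0.4083] [ 0.5 -0.7 -1. ]
lid_push scene [306.6 268.7] 0.92
lid_push side [355.7 193.7] 0.59
   [ 0.5113 -0.0798  0.1406] body [-0.0521 -0.0008  0.1406] [0.6 0.6] r 0.1315 lid angle 0.038
latch_left_pivot scene [273.3 312.4] 0.63
latch_left_pivot side [322.7 229.3] 0.63
   [ 0.5021 -0.0808  0.0267] body [-0.0608 -0.0038  0.0267] [34.3 34.6] r 0.1578 lid angle -0.617
latch_left_pad scene [316.4 244. ] 0.51
latch_left_pad side [324.1 239.6] 0.91
   [0.5047 0.0255 0.0977] body [-0.0824  0.1003  0.0977] [0.4 0.5] r 0.1577  -0.059
latch_right_pivot scene [271.7 309. ] 0.74
latch_right_pivot side [404.2 185.8] 0.78
   [ 0.4629 -0.1799  0.1228] body [-0.0765 -0.1092  0.1228] [0.6 0.6] r 0.1523 lid angle 0.021
latch_right_pad scene [273.7 311.3] 0.56
latch_right_pad side [405.8 194.4] 0.72
   [ 0.4589 -0.1756  0.1053] body [-0.0813 -0.1059  0.1053] [3.  2.9] r 0.1563  -0.011
lid_hinge scene [358.1 300.3] 0.77
lid_hinge side [316.7 173.2] 0.91
   [ 0.6312 -0.1084  0.1092] body [ 0.0712 -0.0014  0.1092] [3.9 3.6] r 0.0044  0.525
1 0 pad [[317.5, 243.5], [322.8, 242.2]] 
[... 545 characters left out ...]

(-0.075, 0.165, 0) [[332.4, 252.9], [297.0, 283.2]]
(-0.075, -0.165, 0) [[263.9, 362.7], [413.4, 216.0]]
(-0.075, 0.165, 0.135) [[332.1, 214.7], [293.8, 239.2]]
(-0.075, -0.165, 0.135) [[256.3, 328.3], [423.4, 170.5]]
(0.075, -0.165, 0.135) [[327.9, 359.5], [376.4, 137.4]]
jar scene [261.6 277.3] 0.62
jar side [389.3 287.6] 0.86
[ 0.3776 -0.025   0.0023]
brush scene [296.1 223. ] 0.88
brush side [320.1 336.8] 0.6
[0.4109 0.1555 0.0089]
pan scene [376.5 221.8] 0.77
pan side [219.8 299.9] 0.8
[ 0.6167  0.2174 -0.0021]
blank scene [270.3 449.2] 0.69
blank side [423.6 172.1] 0.63
[ 0.5189 -0.3966 -0.0054]
toolbox scene [329.1 314. ] 0.63
toolbox side [336.8 224.5] 0.61
[ 0.5623 -0.0917  0.0082]
```

View pics/s11q.png

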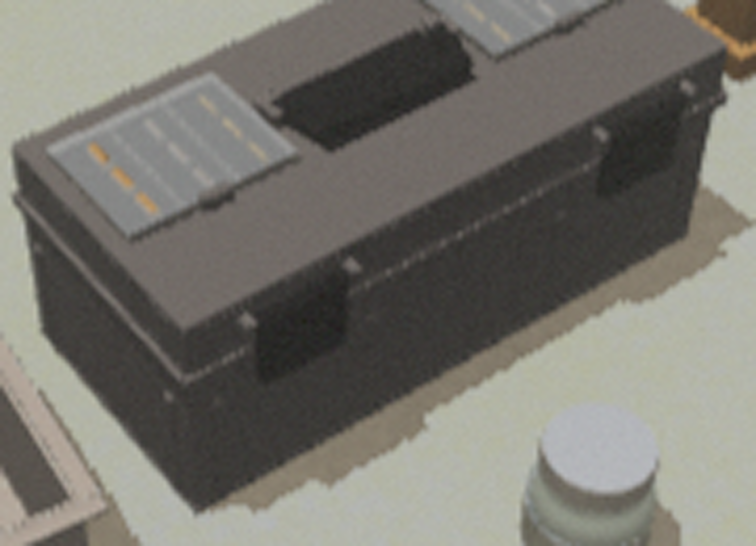

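View pics/scene11z.png

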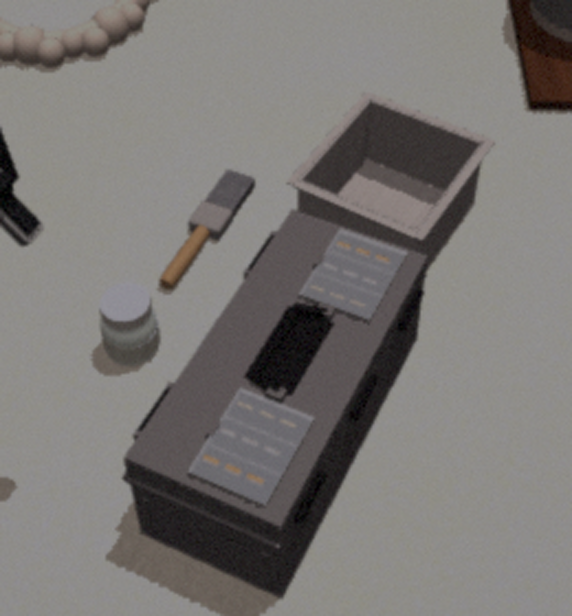

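```bash
python3 -c "
from h import *; s=get_state();print(s['time_s'],np.round(s['position'],3),np.round(s['force'],1)); print(close_job())"
```

```text
17.3 [ 0.245 -0.116  0.41 ] [ 0.1  0.4 -0. ]
the job is handed in; nothing more can be done
None
```

The toolbox is shut: I pushed the lid fully down with the closed fingertips, then folded the left latch flat, then the right. The job was handed in at 17.3 s with the arm clear and reading no contact force.

**Lid:** The arm stopped at 28 N with the fingertips at the expected shut height of 0.135 m. Afterwards the latch pivots measured about 0.12 m high, as they should. One triangulation still put the lid at 0.04 rad; I took that as network noise.

**Latches:** Pushing against the box, I felt 13 N on the left and 23 N on the right, with the tool at the same depth both times. In the last pictures both flaps hang flat, and their free-end corners are within about 2–3 px of the flat position. The network gave one wrong position for the left pivot in the last picture, which I ignored.

**Box and other items:** The box shows at the same image position before and after the right-latch push, and its measured position still matches the first fit within about 1 mm. The jar, brush and block measured within about 6 mm of where they started, which is the networks' usual scatter. The pan was not located at the start, but it looks unmoved in the pictures.

**One misstep:** On the first try at the lid the tips rode onto its top edge, at about 11 N along the lid. I backed off, went about 2 cm lower and pushed on the front strip instead.

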